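# Set the kitchen timer and start it

## Robot

A 6-joint arm with a two-finger parallel gripper is mounted at the origin on the work surface. World frame = base frame: x ahead of the robot, y to its left, z up, the work surface at z = 0. Lengths are in m, angles in rad, forces in N, time in s.
With the tool pointing down it reaches from about 0.325 to 0.9 m from the base axis. Payload 6.1 kg.
Tool frame: the origin (TCP) lies midway between the tips of the shut fingers; the grasp point (between the pads) lies 19 mm behind it; z points along the fingers, y is the line along which they close (so a half turn about z gives the same grasp; the last joint's range is limited). The gripper opens to 85 mm and grips with 20 to 120 N. Pads are 22 mm wide; open, the fingers measure 114 mm over their backs; the gripper's body (76 mm by 85 mm) begins 54 mm behind the grasp point. The pads swing forward as they close: fully open they stand 13 mm farther back than shut.
Start: joints at [-1.431, 0.22, 1.526, -0, 1.395, -0.126], TCP at [0.164, -0.603, 0.231] pointing down, gripper open.
Joint ranges: [-2.98, 2.98], [-0.91, 2.08], [0.09, 2.57], [-1.24, 4.39], [0.2, 2.65], [-2.68, 2.68]. Speed limits (rad/s): [2.57, 2.57, 3.01, 3.14, 3.14, 3.14].

## Interface

Orientations are given as a unit quaternion [x, y, z, w].
In Python, from workcell import arm, viewer, job, regions_of, pinpoint gives the robot as it stands.
- The arm moves only by the shell command python3 -m inch 'ROWS' [FORCE]. ROWS is JSON, a list of rows, each a list of 5 numbers: the opening, from -1 (shut) to 1 (fully open), then the shift along the world's x, y, z in mm, then the turn about the world's z in units of 5 degrees (1.0 is 5 degrees). A call has 1 to 10 rows; each row is the pose to reach, as a shift and turn from the pose commanded when the call began; what a row does not reach only later rows make up. A row lasts 1/8 s, in which the tool goes at most 62.5 mm and 10.7 degrees, less where a joint would pass 70% of its speed; a pose out of reach is approached as far as the arm can. A call with a gripper value outside its range is refused whole. The fingers move at their own pace and stop on an object; FORCE is the grip in N (left out, the last holds). Time passes only in rows, so rows that repeat a pose let the fingers close. It gives the time, the measured TCP pose, the force, the opening and the grip force at its end, in the units of the state.
- arm.read_state(): the state, without advancing time (a new reading comes with each control period).
- viewer.get_image(name): name is "scene" or "top" or "wrist"; returns the picture (420x560x3 uint8, red, green, blue); there is no depth.
- viewer.camera_model(name): a dict with "mtx" (3x3 intrinsics, pixels), "dist_coeffs" ([k1, k2, p1, p2, k3] as OpenCV has them; the pictures are not rectified), "R" (3x3) and "t" (3): a world point X has camera coordinates R X + t; the wrist camera has in their place "T_tool_cam" (4x4, takes a point from camera to tool coordinates, whose origin is the TCP and whose axes are the flange's). Camera axes: x right, y down, z forward; pixel columns grow to the right and rows downward; lengths in m; the calibration is good to about 2 mm. A picture is of the moment at which its call begins: read the wrist's pose just before it. camera_model takes no time and is no camera call.
- job.close_job(): hands the job in; it is judged then, once.
Trained networks look in the newest picture that a camera, given by its name, has taken for a name from the list of things; names that differ only in an ending like _2 or _b are one class to them, and where a whole thing is asked for, a point or a joint stands for the part that bears it (a point fixed in the world has none). Each returns a list of dicts, best first, with "p" (0 to 1); they miss things now and then, are a little off and sometimes report something else, mostly with a low value. They report only what shows in the picture. A call takes as long as a camera call.
- regions_of(camera, label): "mask" (420x560 bool, what is visible of it) and "rect" ([centre column, centre row, width, height] in pixels, round what is visible of it).
- pinpoint(camera, label): "location" ([column, row] in pixels: a listed point, or the origin of a listed thing).
The state is a dict: "time_s": time; "qpos": joint angles; "dq": joint speeds; "tau": joint torques, N m; "ee_pos": TCP position; "eef_rot": TCP orientation; "contact_force": force on the tool from outside, world axes, zero at the start; "torque": the same for the moment, N m; "gripper_width": opening from 0.0 (shut) to 1.0 (fully open); "grasp_force": force on a finger pad.
Only numpy, scipy, OpenCV 4.12 (cv2) and the standard library are available. Lean on these libraries where they do the work, as an engineer would, in place of code of your own. Each camera call takes 0.05 s, during which the arm holds its last target. There are 200 camera calls.

## Task

Set the kitchen timer for the milk porridge: with a fingertip gently push the fin on its dial around clockwise until the white index mark lines up with the red line on the scale, and only then press the green start key fully down and let it come up again. Only push and press, without pinching or lifting anything; the timer stays standing where it is, and the other things on the counter are left alone.

Things in the scene. Friction and masses are not known exactly. Their poses are not given: they have to be found in the camera images.
- timer: Teal countertop kitchen timer, 240 x 180 mm and 50 mm tall to its flat top, 2 kg with its dial and key, standing loose on rubber feet. Origin: centre of its underside, z up; its own -x end carries the start key (this end roughly faces the robot), and the dial axis is 25 mm from the centre towards its +x end. It stays put under light sideways pushes.
- dial_centre (a point): On the dial's upright axis, at the height of the dial's flat top (64 mm above the counter). The dial is a navy disc of 120 mm diameter. A white scale disc with black lines, 164 mm across, lies around it 12 mm lower, on the timer's top.
- fin (a point): Middle of the cream finger fin that stands up from the dial, half-way up it, 31 mm from the dial axis. The fin is an upright radial wall: 38 mm long (12 to 50 mm from the axis), 10 mm thick, 24 mm tall (top 88 mm above the counter). Nothing else stands on the dial. Pushed sideways on its flat face by a fingertip, it turns the dial.
- index_mark (a point): Outer tip of the dial's white index mark, a radial stripe 4 mm wide and 10 mm long at the rim, in line with the fin and just outside its outer end. This point is 62 mm from the dial axis.
- target_line (a point): Inner end of the only red line on the scale (4 mm wide, 19 mm long, with a red dot at its outer end), also 62 mm from the dial axis. It is preset and flat: it cannot be moved by touching.
- dial (a joint): Turn of the dial in rad, 0 to 4.6 between its stops, growing clockwise seen from above. At 0 the fin points 2.3 rad anticlockwise from the timer's own +x axis. Always starts on the low side of the red line, 0.7 to 3.8 rad short of it. It turns against about 2 N pushed at the middle of the fin and stays where it is left.
- target (a joint): Where on the same scale the red line is, in rad (fixed through the run): the dial reads this value when index and line coincide.
- start (a joint): Travel of the start key in m: 0 up, 0.006 fully down, where it has registered from about 0.004. A spring (5 N when fully down) lifts it again.
- start_top (a point): Centre of the top face of the green round start key, 30 mm in diameter, in a black housing on the timer's top, 92 mm from the timer's centre towards its -x end. It is pressed straight down.
- mug: Red enamel mug, 84 mm across, 80 mm tall, loose. Origin: centre of its underside. A bystander, to be left where it is.
- milk_tin: Purple milk-powder tin with a white lid, 99 mm across, 130 mm tall, loose. Origin: centre of its underside. A bystander, to be left where it is.
- bowl: Blue bowl, 140 mm across, 55 mm tall, loose. Origin: centre of its underside. A bystander, to be left where it is.
- spoon: Orange spoon, 190 mm long, lying flat, loose. A bystander, to be left where it is.
- oil_bottle: Amber oil bottle, 64 mm across, 200 mm tall, loose. Origin: centre of its underside. A bystander, to be left where it is.
- jar: Glass jar with a brass-coloured lid, 72 mm across, 100 mm tall, loose. Origin: centre of its underside. A bystander, to be left where it is.
- sponge: Yellow and green sponge, 100 x 65 x 30 mm, loose. Origin: centre of its underside. A bystander, to be left where it is.

How it is judged:
On the way, in this order (a step that is already met when the one before it is completed fails the run):
1. the index mark is brought to the red line and left there, the start key not yet pressed (horizontal distance between index_mark and target_line below 0.004 m and velocity of joint dial between -0.05 and 0.05 rad/s and value of joint start below 0.002 m), for 0.3 s.
2. the start key is pressed down with the dial on the line (value of joint start above 0.004 m and horizontal distance between index_mark and target_line below 0.004 m), for 0.05 s.
At the end, for the whole second after the job is handed in: The index mark is within 4 mm of the red line (about 3.7 degrees) and at rest, the start key has been pressed (4 mm of its 6 mm) with the dial set and has come up again, and the timer stands flat on the counter at rest (all of step 1 and height (world z) of timer below 0.004 m and angle between timer's own z axis and vertical below 0.05 rad and linear speed of timer below 0.02 m/s); the robot touches nothing.
It fails at once if the start key is pressed while the dial is not on the line (value of joint start above 0.004 m and horizontal distance between index_mark and target_line above 0.006 m).
It fails at once if the timer is lifted, tipped or shoved away (over 20 mm) (distance of timer from where it was at the start of the episode above 0.02 m or height (world z) of timer above 0.008 m or angle between timer's own z axis and vertical above 0.1 rad).
It fails at once if the dial or timer is pinched, or pushed hard (over 30 N) (contact force between the fingers and timer above 30 N).
It fails at once if a bystander is lifted, carried or shoved (over 20 mm) (distance of any of mug, milk_tin, bowl, spoon, oil_bottle, jar, sponge from where it was at the start of the episode above 0.02 m).
It also fails if it takes over 58 s, if anything falls off the work surface, if the arm or the gripper's body presses on something with over 40 N, if the wrist force passes 120 N, or if a joint passes its speed limit or range.

## Working session

There is one attempt and no reset: what is moved stays moved. The work goes in short steps, Python scripts to look and compute and a shell command to move; the robot and the scene stay as the last step left them, time stands still between calls to the robot, and variables do not carry over. Pictures are saved under pics/ and viewed, at most 10 in all, crops included, and the job is handed in when it is done.

```bash
mkdir -p pics
cat > h.py <<'E'
import numpy as np, cv2
from workcell import arm, viewer, job, regions_of, pinpoint
from scipy.spatial.transform import Rotation as Ro
def cam(name, st=None):
    m=viewer.camera_model(name)
    K=np.array(m["mtx"]);d=np.array(m["dist_coeffs"])
    if "R" in m: return K,d,np.array(m["R"]),np.array(m["t"])
    T=np.eye(4);T[:3,:3]=Ro.from_quat(st["eef_rot"]).as_matrix();T[:3,3]=st["ee_pos"]
    W=np.linalg.inv(T@np.array(m["T_tool_cam"]));return K,d,W[:3,:3],W[:3,3]
def ray(c,px,z):
    K,d,R,t=c
    u=cv2.undistortPoints(np.array([[px]],float),K,d)[0,0]
    v=R.T@np.array([u[0],u[1],1]);o=-R.T@t
    return o+v*(z-o[2])/v[2]
def look(name,out=None):
    st=arm.read_state();im=viewer.get_image(name)
    if out: cv2.imwrite("pics/"+out,im[:,:,::-1])
    return im,cam(name,st)
Z=dict(dial_centre=.064,fin=.076,index_mark=.064,target_line=.052,start_top=.058)
def pts(name,c,labels=Z):
    r={}
    for l in labels:
        q=pinpoint(name,l)
        if q: r[l]=ray(c,q[0]["location"],Z[l]); print(name,l,np.round(q[0]["location"],1),round(q[0]["p"],2),np.round(r[l]*1000,1))
        else: print(name,l,None)
    return r
E
python3 - <<'E'
from h import *
a,c=look("top","top1.png");pts("top",c)
b,c=look("scene","sc1.png");pts("scene",c)
cv2.imwrite("pics/both.png",cv2.resize(np.hstack([a,b])[:,:,::-1],(800,300)))
E
```

```text
top dial_centre [326.8 216.7] 0.71 [ 571.5 -120.5   64. ]
top fin None
top index_mark [309.2 219.1] 0.9 [562.6 -62.9  64. ]
top target_line [270.4 246.2] 0.59 [471.5  62.8  52. ]
top start_top [336.9 248.9] 0.64 [ 466.7 -155.5   58. ]
scene dial_centre [254.4 225.4] 0.58 [ 579.8 -120.2   64. ]
scene fin [262.2 217. ] 0.82 [563.4 -86.5  76. ]
scene index_mark [270.4 218.1] 0.76 [565.8 -58.5  64. ]
scene target_line [272.  217.1] 0.38 [550.2 -46.6  52. ]
scene start_top [236.7 204.3] 0.42 [ 448.8 -136.2   58. ]
```

View pics/top1.png

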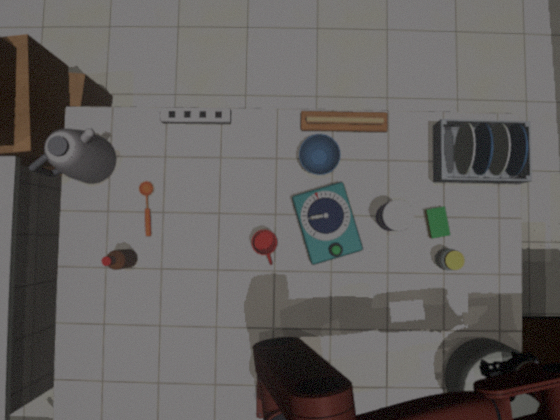

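View pics/sc1.png

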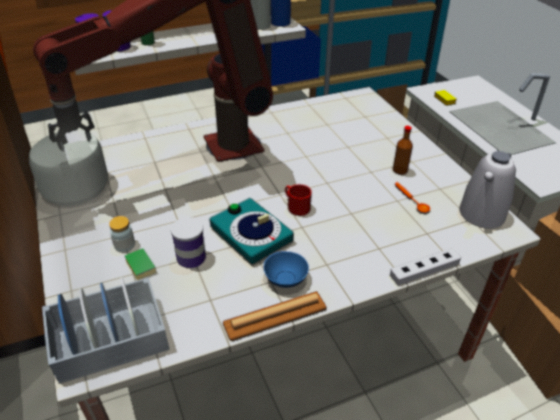

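The top view shows the timer with its dial near (326,216), the fin and index pointing left at (309,217) and the key at (337,249). The tin, bowl and mug stand close by. The red line is too small to see here, so I'll look with the wrist camera.

```bash
python3 -m inch '[[-1,0,0,60,0],[-1,0,0,120,0],[-1,340,470,150,0],[-1,340,470,150,0],[-1,340,470,150,0],[-1,340,470,150,0],[-1,340,470,150,0],[-1,340,470,150,0],[-1,340,470,150,0],[-1,340,470,150,0]]'
python3 -m inch '[[-1,0,0,0,0],[-1,0,0,0,0],[-1,0,0,0,0],[-1,0,0,0,0]]'
python3 - <<'E'
from h import *
print(np.round(viewer.camera_model("wrist")["T_tool_cam"],3), arm.read_state()["eef_rot"])
a,c=look("wrist","w1.png");pts("wrist",c)
E
```

```text
time_s: 1.85
ee_pos: [0.4577, -0.1967, 0.3776]
eef_rot: [0.991, 0.132, 0.0, 0.0]
contact_force: [1.4, -1.2, -0.0]
gripper_width: -0.003
grasp_force: 0.0
time_s: 2.35
ee_pos: [0.4562, -0.1997, 0.377]
eef_rot: [0.991, 0.131, -0.0, -0.0]
contact_force: [-0.1, 0.7, -0.2]
gripper_width: 0.002
grasp_force: 0.0
[[ 0.001 -0.95  -0.311  0.08 ]
 [ 1.     0.     0.002 -0.   ]
 [-0.002 -0.311  0.95  -0.142]
 [ 0.     0.     0.     1.   ]] [ 9.91350618e-01  1.31240018e-01 -9.72207420e-05 -8.13528840e-06]
wrist dial_centre [233.6  42.3] 0.73 [ 574.3 -118.4   64. ]
wrist fin [205.5  34.1] 0.96 [573.6 -87.5  76. ]
wrist index_mark [181.6  33.7] 0.7 [568.2 -58.2  64. ]
wrist target_line None
wrist start_top None
```

View pics/w1.png

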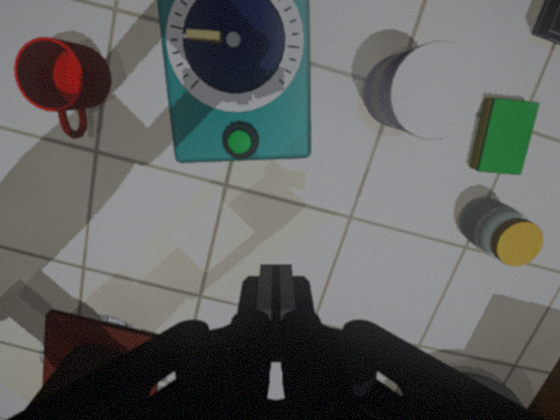

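The wrist picture shows the dial at (234,41), cut off by the top edge, with the fin pointing left. The red line isn't in view, so I'm moving forward.

```bash
python3 -m inch '[[-1,50,15,0,0],[-1,90,30,-10,0],[-1,90,30,-10,0],[-1,90,30,-10,0],[-1,90,30,-10,0]]'
python3 - <<'E'
from h import *
a,c=look("wrist","w2.png");r=pts("wrist",c)
E
```

```text
time_s: 3.28
ee_pos: [0.5463, -0.169, 0.3679]
eef_rot: [0.991, 0.132, 0.0, 0.0]
contact_force: [-0.4, -0.1, -0.6]
gripper_width: -0.002
grasp_force: 0.0
wrist dial_centre [241.5 122.1] 0.96 [ 579.8 -118.6   64. ]
wrist fin [211.9 119.8] 0.63 [574.6 -85.5  76. ]
wrist index_mark [187.9 118.2] 0.76 [567.7 -55.6  64. ]
wrist target_line [231.8  69. ] 0.64 [635.6 -92.   52. ]
wrist start_top None
```

View pics/w2.png

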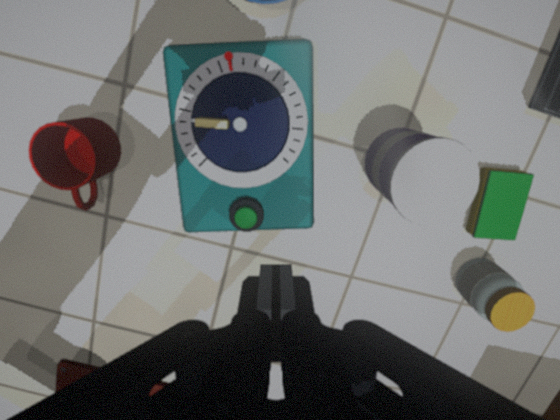

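The picture shows the red line at (229,62), the index at about (190,122), the hub at (240,124) and the key at (246,214). I'm refining these from colour and working out the push path.

```bash
cat >> h.py <<'E'
def cen(c,m,z):
    ys,xs=np.nonzero(m); return ray(c,[xs.mean(),ys.mean()],z),len(xs)
def measure(im,c,C0,rmax=.1):
    hsv=cv2.cvtColor(im,cv2.COLOR_RGB2HSV).astype(int);h,s,v=hsv[...,0],hsv[...,1],hsv[...,2]
    K,d,R,t=c
    yy,xx=np.mgrid[0:420,0:560]
    u=cv2.undistortPoints(np.stack([xx,yy],-1).reshape(-1,1,2).astype(float),K,d)[:,0]
    V=np.c_[u,np.ones(len(u))]@R; o=-R.T@t
    P=lambda z:(o+V*((z-o[2])/V[:,2])[:,None]).reshape(420,560,3)
    P52,P64=P(.052),P(.064)
    D=np.hypot(P52[...,0]-C0[0],P52[...,1]-C0[1])
    red=(D<.085)&((h<8)|(h>172))&(s>130)&(v>60)
    navy=(D<.07)&(h>105)&(h<135)&(s>80)
    n,lab,stt,ce=cv2.connectedComponentsWithStats(red.astype(np.uint8))
    if n>1: red=lab==1+np.argmax(stt[1:,4])
    con,_=cv2.findContours(navy.astype(np.uint8),cv2.RETR_EXTERNAL,cv2.CHAIN_APPROX_NONE)
    hull=cv2.convexHull(max(con,key=cv2.contourArea))[:,0]
    full=np.zeros((420,560),np.uint8);cv2.fillPoly(full,[hull],1)
    C=P64[full>0].mean(0)
    return C,P52[red].mean(0) if red.any() else None,red.sum(),np.sqrt(full.sum()and (np.abs(P64[full>0]-C)**2).sum(1).mean()*2)
deg=lambda a,b:np.degrees(np.arctan2(a[1]-b[1],a[0]-b[0]))
E
python3 - <<'E'
from h import *
st=arm.read_state();a=cv2.imread("pics/w2.png")[:,:,::-1].copy();c=cam("wrist",st)
C,Rd,n,r=measure(a,c,[.578,-.119]);print(C,Rd,n,r,deg(Rd,C),np.hypot(*(Rd-C)[:2]))
hub=ray(c,[240,124],.064);ix=ray(c,[192,123.5],.064);key=ray(c,[246,216],.058);print(hub,ix,key,deg(ix,C))
for th in (100,75,50,25):
    t=np.radians(th);u=np.array([np.cos(t),np.sin(t)]);n=np.array([np.sin(t),-np.cos(t)])
    print(th,np.round(1000*(C[:2]+.033*u-.016*n),1),np.round(1000*n))
E
```

```text
[ 0.57956668 -0.11718133  0.064     ] [ 0.64606762 -0.08544304  0.052     ] 78 0.057052215686236946 25.513318999302175 0.073686457598594
[ 0.57746673 -0.11703399  0.064     ] [ 0.56315978 -0.06127082  0.064     ] [ 0.46433512 -0.15188065  0.058     ] 106.35429455072514
100 [558.1 -87.5] [985. 174.]
75 [572.7 -81.2] [ 966. -259.]
50 [588.5 -81.6] [ 766. -643.]
25 [602.7 -88.7] [ 423. -906.]
```

```bash
python3 -m inch '[[-1,-12,50,-20,-1],[-1,-12,77,-70,-1],[-1,-12,77,-130,-1],[-1,-12,77,-190,-1],[-1,-12,77,-230,-1],[-1,-12,77,-230,-1],[-1,-12,77,-230,-1]]'
python3 - <<'E'
from h import *
a,c=look("wrist","w3.png");pts("wrist",c)
C,Rd,n,r=measure(a,c,[.578,-.119]);print(C,Rd,n,r,Rd is not None and deg(Rd,C))
E
```

```text
time_s: 4.45
ee_pos: [0.5361, -0.0919, 0.1392]
eef_rot: [0.996, 0.089, 0.001, 0.001]
contact_force: [-0.5, -0.1, 0.5]
gripper_width: 0.002
grasp_force: 0.0
wrist dial_centre [327.8 170. ] 0.93 [ 576.1 -117.1   64. ]
wrist fin [276.2 171.3] 0.79 [572.2 -86.   76. ]
wrist index_mark [226.3 166.3] 0.71 [567.4 -56.3  64. ]
wrist target_line [301.4  69. ] 0.81 [630.6 -90.6  52. ]
wrist start_top [343.  336.3] 0.91 [ 456.7 -156.8   58. ]
[ 0.57653997 -0.11250197  0.064     ] [ 0.64532623 -0.0856733   0.052     ] 280 0.05393192199815191 21.30724655791671
```

View pics/w3.png

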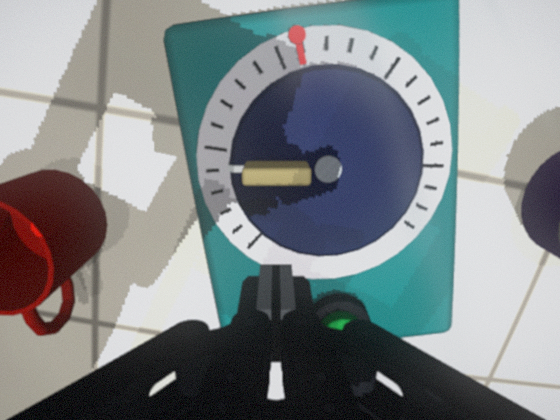

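```bash
python3 -m inch '[[-1,0,0,-40,0],[-1,0,0,-68,0],[-1,0,0,-68,0],[-1,8,2,-68,0.4],[-1,12,3,-68,-0.4],[-1,16,4,-68,-0.4],[-1,16,4,-68,-0.4]]'
python3 - <<'E'
from h import *
c=cam("wrist",arm.read_state())
C=np.array([576.3,-117.2])
for th in range(98,20,-6):
    t=np.radians(th);u=np.array([np.cos(t),np.sin(t)]);n=np.array([np.sin(t),-np.cos(t)])
    print(th,np.round(C+33*u-16*n,1))
E
```

```text
time_s: 5.62
ee_pos: [0.5521, -0.0876, 0.0703]
eef_rot: [0.997, 0.073, 0.001, 0.0]
contact_force: [-0.1, -0.8, 0.1]
gripper_width: -0.001
grasp_force: 0.0
98 [555.9 -86.7]
92 [559.2 -84.8]
86 [562.6 -83.2]
80 [566.3 -81.9]
74 [570.  -81.1]
68 [573.8 -80.6]
62 [577.7 -80.6]
56 [581.5 -80.9]
50 [585.3 -81.6]
44 [588.9 -82.8]
38 [592.5 -84.3]
32 [595.8 -86.1]
26 [598.9 -88.4]
```

```bash
python3 -m inch '[[-1,4,1,0,0],[-1,7,2.7,0,-1.2],[-1,9,3.5,0,-1.8],[-1,10.6,4.3,0,-2.4],[-1,12.5,5,0,-3],[-1,14.3,5.6,0,-3.6],[-1,16,6,0,-4.2],[-1,18,6.4,0,-4.8],[-1,20,6.7,0,-5.4],[-1,21.8,6.9,0,-6]]'
python3 - <<'E'
from h import *
a,c=look("wrist","w4.png");pts("wrist",c)
E
```

```text
time_s: 6.88
ee_pos: [0.5722, -0.08, 0.0689]
eef_rot: [0.982, -0.189, -0.001, -0.0]
contact_force: [-1.4, 2.2, 0.8]
gripper_width: 0.002
grasp_force: 1.0
wrist dial_centre [352.3 243.2] 0.57 [ 575.4 -117.4   64. ]
wrist fin [275.7 254.3] 0.56 [588.1 -86.4  76. ]
wrist index_mark [208.1 245.3] 0.59 [597.9 -58.4  64. ]
wrist target_line [244.4 138.2] 0.79 [633.6 -90.1  52. ]
wrist start_top None
```

View pics/w4.png

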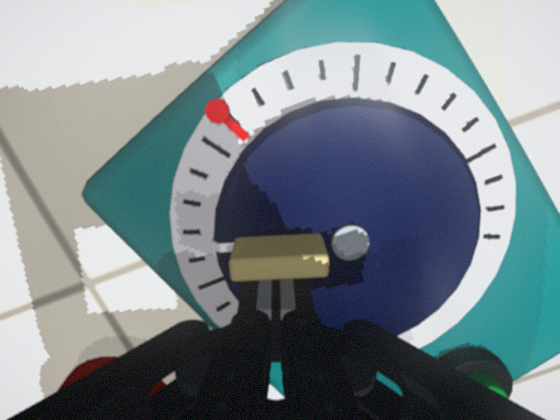

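The fin moves cleanly with the tip behind it. The index is at (222,246) and the red line's inner end at (247,137), so about 43° remains.

```bash
python3 -m inch '[[-1,2,0,1,-0.6],[-1,3.9,0,1,-1.2],[-1,5.8,-0.1,1,-1.8],[-1,7.7,-0.3,1,-2.4],[-1,9.6,-0.6,1,-3],[-1,11.5,-1,1,-3.6],[-1,13.3,-1.6,1,-4.2],[-1,15.1,-2.2,1,-4.8],[-1,17,-3,1,-5.4],[-1,18.7,-3.7,1,-6]]'
python3 - <<'E'
from h import *
a,c=look("wrist","w5.png");pts("wrist",c)
E
```

```text
time_s: 8.43
ee_pos: [0.5912, -0.0839, 0.0699]
eef_rot: [0.899, -0.437, -0.0, -0.0]
contact_force: [-0.3, 3.0, -0.9]
gripper_width: 0.001
grasp_force: 1.0
wrist dial_centre [348.9 241.7] 0.82 [ 576.4 -117.4   64. ]
wrist fin [277.2 252.8] 0.6 [601.4 -98.   76. ]
wrist index_mark [206.5 243.3] 0.56 [625.2 -78.   64. ]
wrist target_line [212.  203.4] 0.75 [633.3 -90.3  52. ]
wrist start_top None
```

View pics/w5.png

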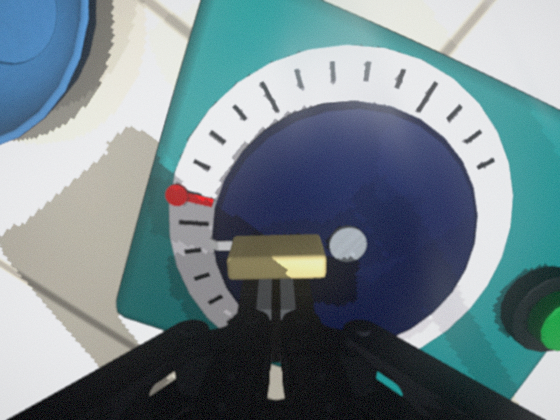

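The index tip is at (217,245) and the red line runs from (177,195) to (213,202). I'm computing the angle that remains.

Run:
```python
from h import *
for f,st in (("w5.png",arm.read_state()),):
    a=cv2.imread("pics/"+f)[:,:,::-1].copy();c=cam("wrist",st)
    C=ray(c,[348,243.5],.064);ix=ray(c,[217,245],.064)
    i2=ray(c,[213.5,202],.052);dot=ray(c,[177,195],.052)
    _,Rd,n,_=measure(a,c,[.5763,-.1172])
    print(C,ix,i2,dot,Rd,n)
    for q in(C,np.array([.5763,-.1173,0])): print([round(deg(x,q),1) for x in(ix,i2,dot,Rd)],np.hypot(*(ix-q)[:2]),np.hypot(*(dot-q)[:2]))
```

```text
[ 0.57613705 -0.11682216  0.064     ] [ 0.62102615 -0.08044084  0.064     ] [ 0.63312977 -0.09152568  0.052     ] [ 0.64820965 -0.08387371  0.052     ] [ 0.64501271 -0.08553542  0.052     ] 568
[np.float64(39.0), np.float64(23.9), np.float64(24.6), np.float64(24.4)] 0.057780888576710314 0.07924682556208631
[np.float64(39.5), np.float64(24.4), np.float64(24.9), np.float64(24.8)] 0.05795709953121977 0.07929889013691163
```

```bash
python3 -m inch '[[-1,1.7,-0.9,0,-0.6],[-1,3.3,-1.8,0,-1.2],[-1,5,-3,0,-1.8],[-1,6.4,-4.1,0,-2.4],[-1,6.4,-4.1,0,-2.4],[-1,6.4,-4.1,0,-2.4]]'
python3 - <<'E'
from h import *
a,c=look("wrist","w6.png");pts("wrist",c)
_,Rd,n,_=measure(a,c,[.5763,-.1172]);print(Rd,n,deg(Rd,[.5762,-.117]))
cv2.imwrite("pics/w6c.png",cv2.resize(a[150:300,140:390,::-1],None,fx=3,fy=3,interpolation=2))
E
```

```text
time_s: 9.48
ee_pos: [0.5977, -0.0884, 0.0702]
eef_rot: [0.849, -0.528, 0.0, 0.0]
contact_force: [-0.2, 0.9, -1.5]
gripper_width: 0.002
grasp_force: 0.6
wrist dial_centre [347.4 242.8] 0.58 [ 576.6 -117.3   64. ]
wrist fin [277.  253.3] 0.68 [ 604.7 -103.9   76. ]
wrist index_mark [209.6 238.9] 0.96 [631.8 -92.   64. ]
wrist target_line [208.1 230.9] 0.67 [633.9 -90.   52. ]
wrist start_top [347.3 244.1] 0.32 [ 574. -115.   58.]
[ 0.64499483 -0.08532332  0.052     ] 529 24.72377488445621
```

View pics/w6c.png

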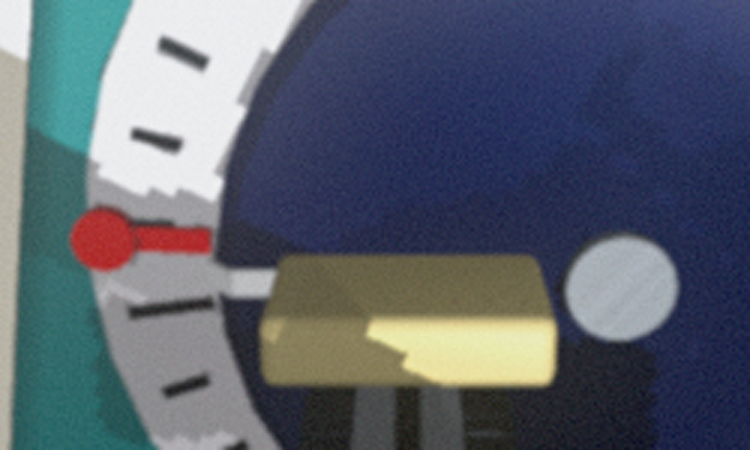

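In the crop the index tip is at (229,283), the hub at (622,287) and the red line runs from (102,240) to (212,240).

Run:
```python
from h import *
c=cam("wrist",arm.read_state());p=lambda x,y,z:ray(c,[140+(x-1)/3,150+(y-1)/3],z)
C=p(622,287,.064);ix=p(229,283,.064);dot=p(102,240,.052);i2=p(212,240,.052)
print(C,[round(deg(x,C),1) for x in(ix,i2,dot)], deg(dot,i2))
d0=np.radians(deg(dot,C));print(deg(ix,C)-deg(dot,C))
```

```text
[ 0.57614135 -0.11613524  0.064     ] [np.float64(25.7), np.float64(23.7), np.float64(24.3)] 26.384944270385002
1.3581267162359296
```

```bash
python3 -m inch '[[-1,0.3,-0.6,0,-0.2],[-1,0.3,-0.6,0,-0.2],[-1,0.3,-0.6,0,-0.2],[-1,-3,7,0,-0.2],[-1,-6,14,0,-0.2],[-1,-6,14,40,-0.2],[-1,-6,14,90,-0.2],[-1,-6,14,90,-0.2],[-1,-6,14,90,-0.2]]'
python3 - <<'E'
from h import *
a,c=look("wrist","w7.png");pts("wrist",c)
_,Rd,n,_=measure(a,c,[.5763,-.1172]);print(Rd,n,deg(Rd,[.5762,-.117]))
cv2.imwrite("pics/w7c.png",cv2.resize(a[60:260,130:390,::-1],None,fx=3,fy=3,interpolation=2))
E
```

```text
time_s: 10.9
ee_pos: [0.5914, -0.0741, 0.1599]
eef_rot: [0.845, -0.536, -0.0, 0.0]
contact_force: [0.1, -0.4, -0.5]
gripper_width: -0.0
grasp_force: 0.0
wrist dial_centre [326.3 167.4] 0.6 [ 574.7 -117.6   64. ]
wrist fin [275.6 168.6] 0.92 [ 605.7 -104.8   76. ]
wrist index_mark [229.3 164.8] 0.68 [633.4 -91.8  64. ]
wrist target_line [227.8 166.5] 0.78 [634.3 -87.5  52. ]
wrist start_top [494.6 192.9] 0.73 [ 457.  -152.5   58. ]
[ 0.64539755 -0.08556444  0.052     ] 227 24.431690225048825
```

View pics/w7c.png

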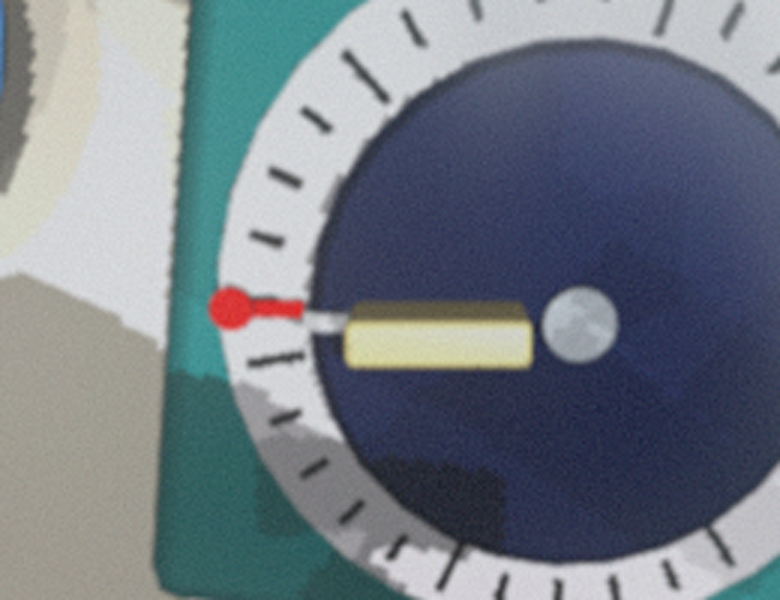

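The crop shows the index tip at (307,322), the hub at (580,324) and the red line from (230,308) to (303,311).

Run:
```python
from h import *
c=cam("wrist",arm.read_state());p=lambda x,y,z:ray(c,[130+(x-1)/3,60+(y-1)/3],z)
C=p(580,324,.064);ix=p(307,322,.064);dot=p(230,308,.052);i2=p(303,311,.052)
print(C,[round(deg(x,C),1) for x in(ix,i2,dot)], ix,i2)
K,d,R,t=c
a=cv2.imread("pics/w7.png");r=arm.read_state()
q=regions_of("wrist","start_top")
if q: print(q[0]["p"],q[0]["rect"]);ys,xs=np.nonzero(q[0]["mask"])
hsv=cv2.cvtColor(a,cv2.COLOR_BGR2HSV);g=(abs(hsv[...,0].astype(int)-62)<14)&(hsv[...,1]>100)
n,lab,s,ce=cv2.connectedComponentsWithStats(g.astype(np.uint8))
for k in range(1,n):
    if s[k,4]>150: print(s[k],ce[k],ray(c,ce[k],.058))
```

```text
[ 0.57627829 -0.11670772  0.064     ] [np.float64(24.8), np.float64(24.7), np.float64(24.3)] [ 0.6306233  -0.09155526  0.064     ] [ 0.63274203 -0.09074459  0.052     ]
0.59 [492.0, 193.7, 49.4, 42.3]
[ 468  170   48   45 1540] [492.14025974 192.0538961 ] [ 0.45900245 -0.15214799  0.058     ]
```

The index and line coincide to within about 0.3°. Next I move over the key with the tip at z = 0.085.

```bash
python3 -m inch '[[-1,-50,-30,0,0],[-1,-100,-60,0,0],[-1,-127,-77,0,0],[-1,-127,-77,0,0],[-1,-127,-77,-40,0],[-1,-127,-77,-75,0],[-1,-127,-77,-75,0],[-1,-127,-77,-75,0]]'
python3 - <<'E'
from h import *
a,c=look("wrist","w8.png");pts("wrist",c)
hsv=cv2.cvtColor(a,cv2.COLOR_RGB2HSV);g=(abs(hsv[...,0].astype(int)-62)<14)&(hsv[...,1]>100)
n,lab,s,ce=cv2.connectedComponentsWithStats(g.astype(np.uint8))
for k in range(1,n):
    if s[k,4]>150: print(s[k],ce[k],ray(c,ce[k],.062))
E
```

```text
time_s: 12.25
ee_pos: [0.4659, -0.1514, 0.0862]
eef_rot: [0.845, -0.535, 0.001, -0.0]
contact_force: [0.7, -0.3, 0.5]
gripper_width: 0.0
grasp_force: 0.0
wrist dial_centre [ 44.4 229. ] 0.64 [ 576.1 -117.7   64. ]
wrist fin None
wrist index_mark None
wrist target_line None
wrist start_top [277.7 270. ] 0.75 [ 461.3 -144.6   58. ]
[ 245  233   62   45 1740] [276.69655172 254.08505747] [ 0.46647728 -0.15419086  0.062     ]
```

View pics/w8.png

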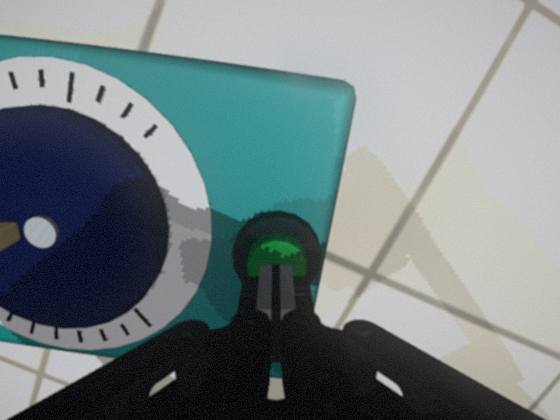

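The key lies directly beneath the tip, centred near (276,262). I'm pressing in small steps and watching the force.

```bash
python3 -m inch '[[-1,-1.5,0.5,-8,0],[-1,-1.5,0.5,-14,0],[-1,-1.5,0.5,-18,0],[-1,-1.5,0.5,-20,0],[-1,-1.5,0.5,-21,0],[-1,-1.5,0.5,-21,0]]'
```

```text
time_s: 13.3
ee_pos: [0.4631, -0.1508, 0.0658]
eef_rot: [0.845, -0.535, -0.001, 0.0]
contact_force: [-8.0, 4.1, 19.6]
gripper_width: -0.001
grasp_force: 9.7
```

```bash
python3 -m inch '[[-1,0,0,2,0],[-1,0,0,2,0]]'|egrep 'ee_pos|contact'; python3 -m inch '[[-1,0,0,2,0],[-1,0,0,2,0]]'|egrep 'ee_pos|contact'; python3 -m inch '[[-1,0,0,2,0],[-1,0,0,2,0]]'|egrep 'ee_pos|contact'; python3 -m inch '[[-1,0,0,2,0],[-1,0,0,2,0],[-1,0,0,2,0]]'|egrep 'ee_pos|contact'
```

```text
ee_pos: [0.4631, -0.1508, 0.0664]
contact_force: [-2.4, 1.3, 4.6]
ee_pos: [0.4632, -0.1509, 0.0681]
contact_force: [-2.0, 1.3, 3.6]
ee_pos: [0.4633, -0.1509, 0.0701]
contact_force: [-1.4, 0.3, 2.1]
ee_pos: [0.4634, -0.1509, 0.0721]
contact_force: [-0.1, 0.3, 0.3]
```

The force fell from 5 N to 0 over 6 mm of travel, with a hard stop at the bottom, so the key was fully pressed and has come back up. I'm retracting and checking the index.

```bash
python3 -m inch '[[-1,0,0,40,0],[-1,0,0,90,0],[-1,60,40,110,0],[-1,120,76,110,0],[-1,120,76,110,0],[-1,120,76,110,0],[-1,120,76,110,0]]'
python3 - <<'E'
from h import *
a,c=look("wrist","w9.png")
r=pts("wrist",c)
_,Rd,n,_=measure(a,c,[.5763,-.1172])
C=np.array([.5762,-.1169]);print(Rd,deg(Rd,C),deg(r["fin"],C) if "fin" in r else 0)
# index stripe: bright, unsaturated pixels at r 52-60mm on the dial near the line
h=cv2.cvtColor(a,cv2.COLOR_RGB2HSV);ys,xs=np.mgrid[0:420,0:560]
P=[(x,y,ray(c,[x,y],.064)) for x in range(130,300) for y in range(60,260)]
S=[(x,y,p) for x,y,p in P if .0515<np.hypot(*(p[:2]-C))<.0575 and h[y,x,1]<90 and h[y,x,2]>90 and abs(deg(p,C)-24)<15]
print(len(S),np.mean([deg(p,C) for *_,p in S]),np.std([deg(p,C) for *_,p in S]))
E
```

```text
time_s: 15.3
ee_pos: [0.5823, -0.0752, 0.1815]
eef_rot: [0.844, -0.536, -0.001, 0.0]
contact_force: [0.3, -0.0, -0.1]
gripper_width: -0.004
grasp_force: 0.0
wrist dial_centre [309.3 155.4] 0.98 [ 575.9 -118.6   64. ]
wrist fin [220.8 153.6] 0.7 [632.8 -95.4  76. ]
wrist index_mark [223.3 155.5] 0.9 [631.5 -92.4  64. ]
wrist target_line [220.3 152.5] 0.58 [635.1 -91.   52. ]
wrist start_top None
[ 0.6453884  -0.08556478  0.052     ] 24.365630892163022 20.81614410742669
97 27.49686066569943 3.967847212791627
```

Run:
```python
from h import *
a=cv2.imread("pics/w9.png")[:,:,::-1].copy();c=cam("wrist",arm.read_state());C=np.array([.5762,-.1169])
g=cv2.cvtColor(a,cv2.COLOR_RGB2HSV)
K,d,R,t=c
def samp(r,z,ch):
    A=np.radians(np.arange(12,40,1.));X=np.c_[C[0]+r*np.cos(A),C[1]+r*np.sin(A),0*A+z]
    q=cv2.projectPoints(X,cv2.Rodrigues(R)[0],t,K,d)[0][:,0].astype(np.float32)
    return cv2.remap(ch,q[:,:1],q[:,1:],1)[:,0].astype(int)
print(np.arange(12,40))
for r in(.052,.054,.056,.058):print(r,samp(r,.064,a[...,0].copy()))
for r in(.066,.070,.074):print(r,samp(r,.052,g[...,1].copy()))
```

```text
[12 13 14 15 16 17 18 19 20 21 22 23 24 25 26 27 28 29 30 31 32 33 34 35
 36 37 38 39]
0.052 [ 56  56  58  52  51  55  52  49  61  69  88 123 174 198 203 204 200 198
 203 204 205 204 185 133  74  54  54  53]
0.054 [ 52  56  58  52  57  58  55  55  55  54  80 130 155 162 158 142 134 133
 142 153 156 147 118  78  56  49  52  54]
0.056 [ 58  60  57  55  55  61  54  56  51  57  79 135 170 182 178 116  57  45
  53  49  53  56  51  59  54  55  50  51]
0.058 [ 53  53  52  55  54  53  57  54  55  45  86 160 198 204 188 126  57  45
  52  55  52  54  51  47  48  54  47  44]
0.066 [  8   5   9   6   5   7   5   5   7   5  64 172 203 173  72   4   8   5
   3   5   6  10   5   7   7   6   5   6]
0.07 [  8   6   6   7   3   5   5   5   6   8  53 183 200 139  31   9   5   5
   6   6   4   9   5   6   6   3   3   6]
0.074 [  6   5   8   4   5   9   6   6   5   7  52 179 196 136  27   8   6   6
   4   7   6   6  12   7   6   7   4   3]
```

```bash
python3 -c "
from workcell import job
print(job.close_job())"
```

```text
the job is handed in; nothing more can be done
None
```

I set the dial to the red line (about 1° off by the last image, roughly 1 mm against the 4 mm allowed), then pressed the start key to its stop and let it come up, retracted the arm clear, and handed the job in at about 15 s; no verdict came back.

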